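# Check the pump's filter plate against the light

## Task

Lift the hinged flap of the pump's filter case right up and leave it standing open, then draw the filter plate (the one with the wire-mesh window and the wide grip tab) up out of its slot; leave the solid blank plate with the small round peg in the other slot. Carry the filter plate to the small light screen and finish while still holding it there: upright, face-on to the white screen and centred on it, about 5 to 6 cm in front of it and touching nothing but the gripper. Do not disturb the jar, the dropper bottle or the roll of tape.

Things in the scene. Friction and masses are not known exactly. Their poses are not given: they have to be found in the camera images.
- case: Filter case: fixed open-topped grey steel box, 130 (x) x 180 (y) x 100 mm high, walls 4 mm, inner floor 10 mm up, louvred front to its -x. Origin: centre of its underside. Inside are two upright slots at y = +40 and -40 mm, x = 0, running along x, with guides only at their ends, reaching 55 mm above the case's underside; which plate is in which slot changes.
- flap (a joint): Angle of the aluminium cover flap (132 x 182 x 4 mm, 0.15 kg) about a hinge along the case's y on its far (+x) top edge: 0 = shut flat on the case, grows as the front edge is lifted, 1.57 = upright, stop at 1.9. Starts 0 to 0.1 rad ajar. The hinge is stiff (0.2 N m friction): the flap stays where it is left.
- flap_handle (a point): Centre of the black cross-bar handle on the flap: round bar 18 mm thick, 32 mm long along the case's y, on a web 16 mm wide (y). Flap shut: 110 mm in front of the hinge line (case -x), 34 mm above it, 29 mm off the flap's face. Axes turn with the flap (y along the bar). Pinched by its flat ends it pivots between the pads: a tool pointing down can follow the whole swing. Flap's edge is 21 mm beyond it.
- flap_hinge (a point): Middle of the flap's hinge line, on the case's far top edge, 100 mm up; axes as the case (hinge axis = y).
- filter_tab (a point): Centre of the grip tab on top of the filter plate: a bar 44 mm long (x), 10 mm thick (y), 20 mm tall (z), to be pinched across its thickness. In the slot it lies 84 mm above the case's underside, its top 6 mm below the rim; 80 mm sideways stands the other plate. Plate axes: x along its width, y = normal of its face, z up.
- filter_mesh (a point): Centre of the filter plate's mesh window: steel frame 70 wide (x) x 6 thick (y) x 64 mm tall (z), 42 mm straight below the tab's centre; the lower edge is 32 mm below this point. Axes as the tab. About 0.09 kg, loose in its slot (2 mm play each side), drawn straight up; clear of the case about 90 mm up.
- filter_plate: The filter plate itself (see its tab and mesh points); origin: middle of its lower edge, same axes as those points.
- blank_center (a point): Centre of the blank plate in the other slot: solid steel, 70 x 6 x 64 mm, with a round peg 12 mm thick and 20 mm tall on top instead of a tab. Stays where it is.
- light: Light screen: fixed upright panel, white face in a dark housing, 130 mm wide (y), 100 mm tall, 17 mm thick, standing on a dark foot which reaches from 15 mm before the white face to 75 mm behind it and is 10 mm high; top of the panel 115 mm above the desk. Origin: under the middle of the white face, on the desk; its x points into the face, the white face looks along its -x.
- light_face (a point): Centre of the light screen's white face, 65 mm above the desk; axes as the screen: x into the face, y along its width, z up.
- jar: White jar with black lid, 74 mm thick, 96 mm tall, a bystander; origin under its centre.
- dropper: Small dark dropper bottle, 36 mm thick, 77 mm tall, a bystander; origin under its centre.
- tape: Roll of black tape lying flat, 55 mm across, 19 mm tall, a bystander; origin under its centre.

How it is judged:
On the way, in this order (a step that is already met when the one before it is completed fails the run):
1. the flap is lifted well open (past 1.2 rad) (value of joint flap above 1.2 rad), for 0.2 s.
2. the filter plate is drawn out of the case, its lower edge above the rim (z of filter_mesh in the frame of case above 0.134 m and contact force between filter_plate and the fingers above 0.5 N), for 0.2 s.
At the end, for the whole second after the job is handed in: Flap open over 1.0 rad, blank plate down in its slot; the gripper holds the filter plate still and upright (0.2 rad), parallel to the screen (0.2 rad), mesh centre 30 to 90 mm before the white face and within 25 mm of its centre sideways and in height, not touching it (value of joint flap above 1 rad and x of filter_mesh in the frame of light_face between -0.09 and -0.03 m and y of filter_mesh in the frame of light_face between -0.025 and 0.025 m and z of filter_mesh in the frame of light_face between -0.025 and 0.025 m and angle between the y axis of filter_plate and the x axis of light, either way round below 0.2 rad and angle between filter_plate's own z axis and vertical below 0.2 rad and linear speed of filter_plate below 0.02 m/s and contact force between filter_plate and the fingers above 0.5 N and contact force between filter_plate and light below 0.1 N and z of blank_center in the frame of case below 0.052 m); the arm keeps its last pose, push and grip.
It fails at once if the blank plate is pulled up or shifted (distance of blank_center from where it was at the start of the episode above 0.012 m).
It fails at once if a bystander (jar, dropper bottle, tape roll) is moved over 2 cm (distance of any of jar, dropper, tape from where it was at the start of the episode above 0.02 m).
It fails at once if the filter plate is knocked hard against the light screen (contact force between filter_plate and light above 10 N).
It also fails if it takes over 58 s, if anything falls off the work surface, if the arm or the gripper's body presses on something with over 40 N, if the wrist force passes 120 N, or if a joint passes its speed limit or range.

## Robot

A 6-joint arm with a two-finger parallel gripper is mounted at the origin on a cart in front of the work surface, level with it; the furniture and walls round the work are solid. World frame = base frame: x ahead of the robot, y to its left, z up, the work surface at z = 0. Lengths are in m, angles in rad, forces in N, time in s.
With the tool pointing down it reaches from about 0.275 to 0.85 m from the base axis. Payload 5.2 kg.
Tool frame: the origin (TCP) lies on the centre line of the jaws, within the pads' length; the fingertips stand 22 mm ahead of it and the grasp point (between the pads) lies 3 mm ahead of it; y points along the fingers, x is the direction in which the jaws open and shut, and the axes are right-handed (so a half turn about y gives the same grasp; the last joint's range is limited). The gripper opens to 85 mm and grips with 20 to 120 N. Pads are 22 mm wide; open, the fingers measure 114 mm over their backs; the gripper's body (76 mm by 85 mm) begins 54 mm behind the grasp point. The pads swing forward as they close: fully open they stand 13 mm farther back than shut.
Start: joints at [1.07, 0.259, 1.535, -0, 1.348, -0.203], TCP at [0.161, 0.526, 0.253] pointing down, gripper open.
Joint ranges: [-3.14, 3.14], [-0.91, 2.08], [0.19, 2.58], [-1.22, 4.36], [0.22, 2.71], [-3.12, 3.12]. Speed limits (rad/s): [2.57, 2.57, 3.14, 3.14, 3.14, 3.14].

## Interface

Orientations are given as a unit quaternion [x, y, z, w].
In Python, from bench import r, cams, finish_job gives the robot as it stands.
- The arm moves only by the shell command python3 -m inch 'ROWS' [OPENING]. ROWS is JSON, a list of rows, each an object with "offset": the shift along the tool's x, y, z in cm, a list of three; "roll": the turn about the tool's y in rad. A call has 1 to 10 rows; each row shifts and turns the commanded pose from where the row before left it, along the tool's axes as they then stand; what a row does not reach is not made up. A row lasts 1/8 s, in which the tool goes at most 62.5 mm and 10.7 degrees, less where a joint would pass 70% of its speed; a pose out of reach is approached as far as the arm can. A call is refused whole if a number of a shift passes 6.25 or a number of a turn 0.188, either way. A call with a gripper value outside its range is refused whole. OPENING is the opening, from 0 (shut) to 1 (fully open), set as the call begins (- or left out, the last holds). The fingers move at their own pace and stop on an object; the grip force is fixed at half the most. Time passes only in rows, so rows that do not move let the fingers close. It gives the time, the measured TCP pose, the force and the opening at its end, in the units of the state.
- r.state(): the state, without advancing time (a new reading comes with each control period).
- cams.get_image(name): name is "scene" or "top" or "wrist"; returns (picture, depth): 400x640x3 uint8, red, green, blue; 400x640 float32, m along the optical axis (not along the pixel's ray), 0 where there is no reading.
- cams.get_calibration(name): a dict with "fov_y" (degrees; the focal length in pixels is half the picture's height over the tangent of half this angle, whatever the lens; pixels are square), "cx", "cy" (the principal point, pixels), "k1" (the pictures are not rectified: a ray, as slopes to the right and down, at radius r is drawn at 1 + k1 r^2 times it, then the intrinsics apply), "T" (4x4, takes a point from camera to world coordinates); the wrist camera has in their place "T_tool_cam" (4x4, takes a point from camera to tool coordinates, whose origin is the TCP and whose axes are the tool frame's). Camera axes: x right, y down, z forward; pixel columns grow to the right and rows downward; lengths in m; the calibration is good to about 2 mm. A picture is of the moment at which its call begins: read the wrist's pose just before it. get_calibration takes no time and is no camera call.
- finish_job(): hands the job in, once; it reports no verdict.
Trained networks look in the newest picture that a camera, given by its name, has taken for a name from the list of things; names that differ only in an ending like _2 or _b are one class to them, and where a whole thing is asked for, a point or a joint stands for the part that bears it (a point fixed in the world has none). Each returns a list of dicts, best first, with "p" (0 to 1); they miss things now and then, are a little off and sometimes report something else, mostly with a low value. They report only what shows in the picture. A call takes as long as a camera call.
- cams.search_frame(camera, target): "box" ([centre column, centre row, width, height] in pixels, round what is visible of it).
The state is a dict: "time": time; "joints": joint angles; "joint_velocities": joint speeds; "joint_torque": joint torques, N m; "position": TCP position; "ee_rot": TCP orientation; "wrist_force": force on the tool from outside, world axes, zero at the start; "torque": the same for the moment, N m; "finger_gap": opening from 0.0 (shut) to 1.0 (fully open).
Only numpy, scipy, OpenCV 4.12 (cv2) and the standard library are available. Lean on these libraries where they do the work, as an engineer would, in place of code of your own. Each camera call takes 0.05 s, during which the arm holds its last target.

## Working session

There is one attempt and no reset: what is moved stays moved. The work goes in short steps, Python scripts to look and compute and a shell command to move; the robot and the scene stay as the last step left them, time stands still between calls to the robot, and variables do not carry over. Pictures are saved under pics/ and viewed, and the job is handed in when it is done.

```bash
ls; mkdir -p pics; cat > h.py <<'E'
import numpy as np,cv2
from bench import r,cams
from scipy.spatial.transform import Rotation as R
def calib(n,st=None):
    c=cams.get_calibration(n); f=200/np.tan(np.radians(c['fov_y'])/2)
    if 'T' in c: T=np.array(c['T'])
    else:
        st=st or r.state(); W=np.eye(4); W[:3,:3]=R.from_quat(st['ee_rot']).as_matrix(); W[:3,3]=st['position']; T=W@np.array(c['T_tool_cam'])
    return dict(f=f,cx=c['cx'],cy=c['cy'],k1=c['k1'],T=T)
def slopes(c,u,v):
    xd=(np.asarray(u,float)-c['cx'])/c['f']; yd=(np.asarray(v,float)-c['cy'])/c['f']
    x,y=xd.copy() if hasattr(xd,'copy') else xd,yd
    x=xd;y=yd
    for _ in range(20):
        s=1+c['k1']*(x*x+y*y); x=xd/s;y=yd/s
    return x,y
def world(c,u,v,d):
    x,y=slopes(c,u,v); d=np.asarray(d)
    P=np.stack([x*d,y*d,d,np.ones_like(d)],-1)
    return (P@c['T'].T)[...,:3]
def atz(c,u,v,z):
    x,y=slopes(c,u,v); D=c['T'][:3,:3]@np.array([x,y,1.]); o=c['T'][:3,3]
    return o+D*(z-o[2])/D[2]
def cloud(c,d):
    v,u=np.mgrid[0:400,0:640]; P=world(c,u,v,d); P[d<=0]=np.nan; return P
def proj(c,p):
    q=np.linalg.inv(c['T'])@np.append(p,1); x,y=q[0]/q[2],q[1]/q[2]; s=1+c['k1']*(x*x+y*y)
    return np.array([c['f']*x*s+c['cx'],c['f']*y*s+c['cy']])
def shot(n,tag):
    st=r.state(); im,d=cams.get_image(n); c=calib(n,st)
    cv2.imwrite(f'pics/{tag}.png',im[:,:,::-1]); np.savez(f'pics/{tag}.npz',im=im,d=d,**c); return im,d,c
def load(tag):
    z=np.load(f'pics/{tag}.npz'); c={k:(z[k] if k=='T' else float(z[k])) for k in('f','cx','cy','k1','T')}; return z['im'],z['d'],c
E
python3 - <<'E'
from h import *
print(r.state())
for n in('scene','top','wrist'):
    im,d,c=shot(n,n+'0'); print(n,c)
    for t in('case','flap_handle','light','jar','dropper','tape','filter_plate','flap'):
        if n!='wrist':
            for b in cams.search_frame(n,t)[:1]: print(t,np.round(b['box'],1),round(b['p'],2))
print(r.state()['time'])
E
```

```text
pics
{'time': 0.0, 'joints': array([ 1.07019087e+00,  2.59352253e-01,  1.53610237e+00, -2.46410979e-05,
        1.34799493e+00, -2.02807320e-01]), 'joint_velocities': array([-1.50316964e-03,  1.85324006e-03, -4.91033633e-05,  1.89287254e-03,
        1.27913704e-03, -1.04689471e-03]), 'joint_torque': array([ 3.56123737e-04, -4.46022713e+01, -2.90575433e+01, -3.22750407e-05,
        1.15189658e-02, -2.91187405e-05]), 'position': array([0.16112478, 0.52535044, 0.25246194]), 'ee_rot': array([ 0.56892444,  0.41970197, -0.4208863 , -0.56835725]), 'wrist_force': array([ 0.01548215,  0.34538081, -0.14383647]), 'torque': array([ 0.00637705, -0.0116481 ,  0.0007805 ]), 'finger_gap': 1.0030194183268548}
scene {'f': np.float64(367.5130501437285), 'cx': 322.9278766918984, 'cy': 199.3156709033659, 'k1': -0.002206871112959316, 'T': array([[ 0.60221481, -0.3679817 ,  0.70846792, -0.27018522],
       [-0.79809752, -0.29910352,  0.5230463 , -0.62333583],
       [ 0.01943379, -0.88041272, -0.47380985,  0.61487928],
       [ 0.        ,  0.        ,  0.        ,  1.        ]])}
case [255.2 194.7  64.1  
[... 644 characters left out ...]
lap_handle [250.6 210.5  52.3  40.4] 0.83
light [390.5 197.4  38.6  14.7] 0.62
jar [200.2 228.2  19.9  17.1] 0.64
dropper [307.6 230.9   9.9  11.2] 0.62
tape [430.5 227.7  18.7  11.4] 0.57
flap [251.4 211.1  61.5  41.4] 0.89
wrist {'f': np.float64(334.52091622046817), 'cx': 318.06552954025864, 'cy': 201.4322915896388, 'k1': -0.057752196957482044, 'T': array([[ 2.92639069e-01,  9.09947512e-01,  2.93867149e-01,
         8.60771391e-02],
       [ 9.56222497e-01, -2.78169940e-01, -9.08846606e-02,
         5.48883607e-01],
       [-9.55263417e-04,  3.07598782e-01, -9.51515674e-01,
         3.75054482e-01],
       [ 0.00000000e+00,  0.00000000e+00,  0.00000000e+00,
         1.00000000e+00]])}
0.95
```

View pictures.

```bash
python3 - <<'E'
from h import *
im,d,c=load('scene0'); o=im[130:350,160:520]; cv2.imwrite('pics/s_zoom.png',cv2.resize(o,(792,484),interpolation=cv2.INTER_CUBIC)[:,:,::-1])
im,d,c=load('top0'); o=im[150:280,170:460]; cv2.imwrite('pics/t_zoom.png',cv2.resize(o,(797,357),interpolation=cv2.INTER_CUBIC)[:,:,::-1])
E
```

```text
(no output)
```

View pics/s_zoom.png

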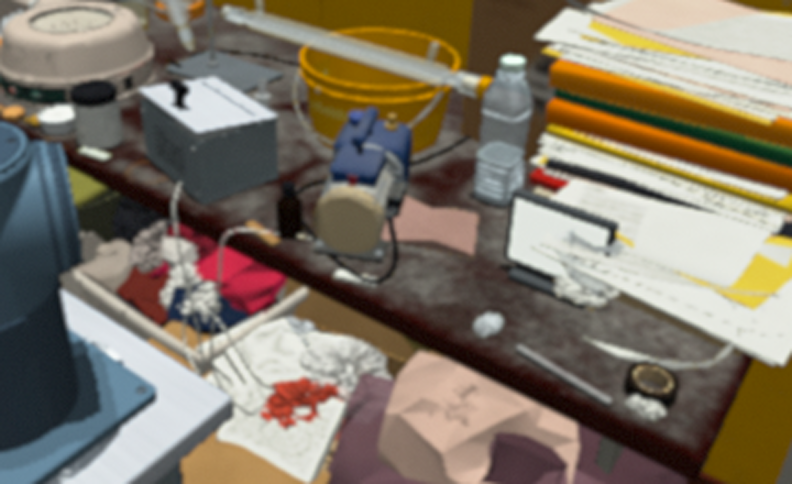

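View pics/t_zoom.png

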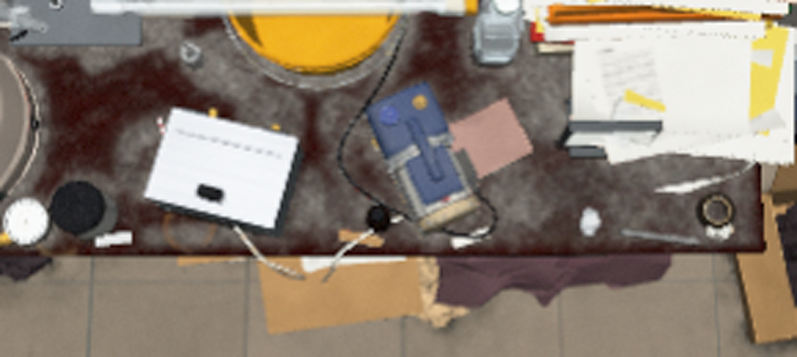

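View pics/wrist0.png

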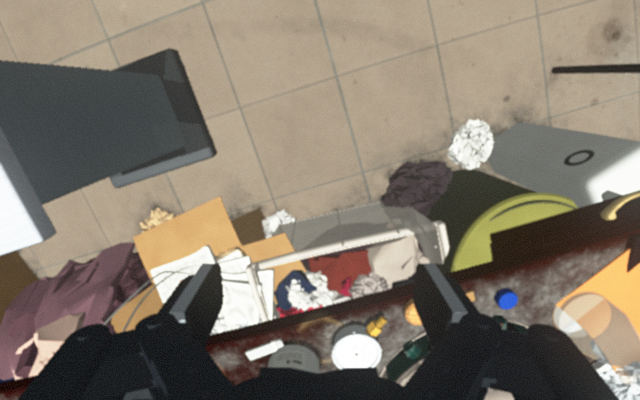

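View pics/scene0.png

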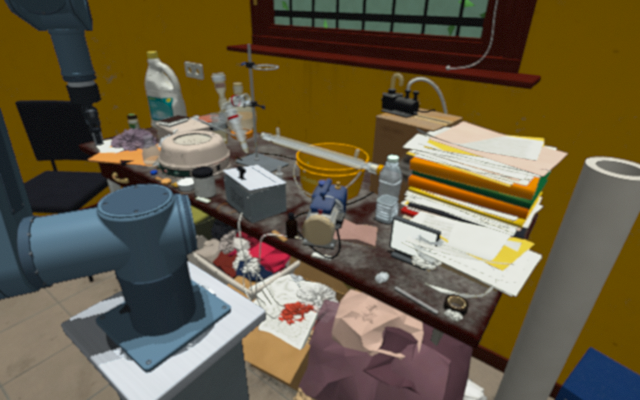

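```bash
python3 - <<'E'
from h import *
for n in('top0','scene0'):
    im,d,c=load(n); P=cloud(c,d)
    if n=='top0':
        m=(np.abs(P[...,2]-0.105)<0.012)&(P[...,0]>.25)&(P[...,0]<.7)&(P[...,1]>-.1)&(P[...,1]<.28)
        m=m.astype(np.uint8); k,l,s,_=cv2.connectedComponentsWithStats(m); i=1+s[1:,4].argmax(); print(s[i])
        q=P[l==i]; A=np.c_[q[:,0],q[:,1],np.ones(len(q))]; print('plane',np.linalg.lstsq(A,q[:,2],rcond=None)[0])
        rect=cv2.minAreaRect(q[:,:2].astype(np.float32)); print(rect, cv2.boxPoints(rect)); print(q.mean(0))
        hm=(P[...,2]>.118)&(P[...,2]<.17)&(P[...,0]>.3)&(P[...,0]<.6)&(P[...,1]>-.0)&(P[...,1]<.26)
        print('handle',hm.sum(),np.argwhere(hm)[:,::-1].mean(0),P[hm].mean(0),P[hm].min(0),P[hm].max(0))
        for nm,z in(('light',0.1),('dropper',.077),('tape',.019),('jar',.096)):
            pass
    else:
        hm=(P[...,2]>.118)&(P[...,2]<.17)&(P[...,0]>.3)&(P[...,0]<.6)&(P[...,1]>-.0)&(P[...,1]<.26)
        print('handle',hm.sum(),np.argwhere(hm)[:,::-1].mean(0),P[hm].mean(0),P[hm].min(0),P[hm].max(0))
    # light white face/top
    lm=(P[...,2]>.108)&(P[...,2]<.125)&(P[...,0]>.3)&(P[...,0]<.6)&(P[...,1]>-.35)&(P[...,1]<-.1)
    q=P[lm];print('lighttop',lm.sum(),q.mean(0),cv2.minAreaRect(q[:,:2].astype(np.float32)))
    for t,(u,v) in (dict(jar=(200,227),dropper=(307.6,230),tape=(430.5,227.7)) if n=='top0' else dict(jar=(201.5,170),dropper=(288,218),tape=(456,301))).items():
        print(t,P[int(v),int(u)])
E
```

```text
[ 230  190   49   44 1267]
plane [-0.06811763  0.01979296  0.13830245]
((0.4711467921733856, 0.20119190216064453), (0.1811426281929016, 0.13682210445404053), 76.26848602294922) [[0.38319188 0.12944813]
 [0.5161034  0.09697033]
 [0.5591017  0.2729357 ]
 [0.4261902  0.30541348]]
[0.47867235 0.19405787 0.10953741]
handle 185 [251.9027027  222.40540541] [0.42222068 0.19390266 0.12740654] [0.38737296 0.12003648 0.11800814] [0.50881765 0.25973702 0.15778673]
lighttop 189 [ 0.4928072  -0.21107325  0.11685136] ((0.46751266717910767, -0.22164388000965118), (0.2472902238368988, 0.14095501601696014), 87.0367431640625)
jar [0.41002811 0.39647376 0.09451556]
dropper [ 0.39977807 -0.00960669  0.0754745 ]
tape [ 0.41785453 -0.49936907  0.01025568]
handle 73 [240.56164384 171.10958904] [0.42392501 0.21287858 0.14122848] [0.41767593 0.19691114 0.11891522] [0.43515509 0.2356826  0.15336409]
lighttop 263 [ 0.48682862 -0.2151323   0.11505756] ((0.47684937715530396, -0.22496163845062256), (0.10908564180135727, 0.25073546171188354), 0.5207971930503845)
jar [0.41119448 0.40479375 0.09558059]
dropper [ 0.39690772 -0.00774453  0.0660193 ]
tape [ 0.43771221 -0.49361384  0.00507401]
```

```bash
cat >> h.py <<'E'
def plan(p,yaw=None,st=None):
    """offset in tool axes (cm) to TCP point p, applied before roll; yaw = desired world angle of tool x (mod pi)"""
    st=st or r.state(); M=R.from_quat(st['ee_rot']).as_matrix()
    o=M.T@(np.array(p)-st['position'])*100
    cur=np.arctan2(M[1,0],M[0,0]); out=[np.round(o,2)]
    if yaw is not None:
        dy=(yaw-cur+np.pi/2)%np.pi-np.pi/2   # world z turn
        roll=dy*M[2,1]  # tool y vertical sign
        M2=M@R.from_rotvec([0,roll,0]).as_matrix()
        out+=['roll',round(roll,3),'offset after roll',np.round(M2.T@(np.array(p)-st['position'])*100,2)]
    return out
E
python3 - <<'E'
from h import *
st=r.state(); print(R.from_quat(st['ee_rot']).as_matrix().round(3))
print(plan([.40,.22,.27],np.radians(76.3)))
im,d,c=load('top0'); P=cloud(c,d)
# heightmap coarse
for x0 in np.arange(.3,.75,.05):
    row=[]
    for y0 in np.arange(.45,-.4,-.05):
        m=(P[...,0]>=x0)&(P[...,0]<x0+.05)&(P[...,1]<=y0)&(P[...,1]>y0-.05); row.append('%4d'%(1000*np.nanmax(P[...,2][m])) if m.any() else ' --')
    print('%.2f'%x0,' '.join(row))
E
```

```text
[[ 0.293  0.    -0.956]
 [ 0.956  0.     0.293]
 [ 0.    -1.    -0.   ]]
[array([-22.23,  -1.67, -31.79]), 'roll', np.float64(-0.059), 'offset after roll', array([-24.06,  -1.67, -30.43])]
0.30 -739 -735 -748 -745 -461    3   -6    5 -471 -468 -473 -440 -411 -399 -418 -408 -496
0.35  105  103   11    7   50  122  123   11   47   75  105  105   13   11   10   15   13
0.40  105  105  120  128  157  154  124   10   58   82  164  130   78   12    9   19   13
0.45   95   98  106  122  122  124  120    8   16  124  166  128   66   22   10   87   98
0.50    9    8   12  117  119  112  114  108  113  142  165  122   36   26  122  121  122
0.55   11   10    6  109  105    8    9   39  111  129  145   28   26   22   90   97   94
0.60   14   12   13   72    9  144  141  146  143  142    9    9  184  170   89   93   93
0.65  410  407  202  201  180  179  177  174  180  203  202  174  221  316  320  310  304
0.70  407  406  410  164  162  140   13   18   15  147  156  165    9  301  295  297  294
```

```bash
python3 -m inch '[{"offset":[-2.8,-0.6,-4.1],"roll":0},{"offset":[-2.8,-0.6,-4.1],"roll":0},{"offset":[-2.8,-0.6,-4.1],"roll":0},{"offset":[-2.8,-0.6,-4.1],"roll":0},{"offset":[-2.8,-0.6,-4.1],"roll":0},{"offset":[-2.8,-0.6,-4.1],"roll":0},{"offset":[-2.8,-0.6,-4.1],"roll":0},{"offset":[-2.8,-0.6,-4.1],"roll":-0.059},{"offset":[0,0,0],"roll":0},{"offset":[0,0,0],"roll":0}]'
python3 - <<'E'
from h import *
im,d,c=shot('wrist','w1'); print(cams.search_frame('wrist','flap_handle')[:2],cams.search_frame('wrist','flap')[:1])
st=r.state();print(st['position'],st['joints'],st['time'],st['wrist_force'])
E
```

```text
time: 2.2
position: [0.4089, 0.2155, 0.3012]
ee_rot: [-0.556, -0.436, 0.437, 0.557]
wrist_force: [-0.7, 0.4, 0.8]
finger_gap: 1.002
[{'box': [325.8, 235.5, 193.7, 117.2], 'p': 0.88}] [{'box': [326.7, 235.4, 194.4, 114.1], 'p': 0.93}]
[0.40834979 0.2163158  0.30117164] [ 2.44769577e-01  6.76790122e-02  1.64908031e+00  3.39463325e-04
  1.42530524e+00 -1.08874485e+00] 2.35 [-0.40009455  0.05646181 -0.15814122]
```

View pics/w1.png

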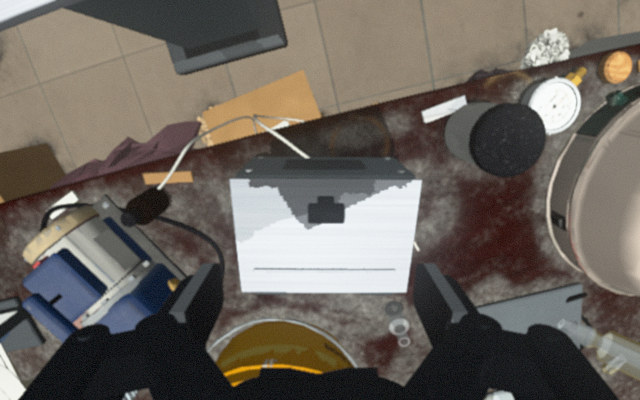

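```bash
cat > m.py <<'E'
from h import *
im,d,c=load('w1'); P=cloud(c,d)
roi=np.zeros((400,640),bool); roi[190:230,300:352]=1
m=roi&(im.max(2)<70); vs,us=np.nonzero(m); print('handle px',us.min(),us.max(),vs.min(),vs.max(),us.mean(),vs.mean())
q=P[m]; print('h world',np.nanmedian(q,0),np.nanmax(q,0))
bar=m&(P[...,2]>.145); vs,us=np.nonzero(bar); print('bar',bar.sum(),us.mean(),vs.mean(),P[bar].mean(0),us.min(),us.max(),vs.min(),vs.max())
fl=(P[...,2]>.098)&(P[...,2]<.122)&(np.indices(d.shape)[1]>225)&(np.indices(d.shape)[1]<428)&(np.indices(d.shape)[0]>165)&(np.indices(d.shape)[0]<300)
q=P[fl&(im.min(2)>120)]
A=np.c_[q[:,:2],np.ones(len(q))]; g=np.linalg.lstsq(A,q[:,2],rcond=None)[0]; print('plane',g,np.hypot(*g[:2]))
co=[(231,180),(421,180),(409,292),(241,293)]
C=np.array([ (lambda p:p)(atz(c,u,v,z)) for (u,v),z in zip(co,(.113,.113,.104,.104))]); print(C.round(4))
print('lens',[np.linalg.norm(C[i]-C[(i+1)%4]).round(4) for i in range(4)])
hm=(C[2]+C[3])/2; yv=(C[1]-C[0]+C[2]-C[3]); print('hinge mid',hm,'y ang',np.degrees(np.arctan2(yv[1],yv[0])))
E
python3 m.py
```

```text
handle px 309 342 196 221 325.0494905385735 210.19505094614266
h world [0.42638256 0.21706581 0.15282669] [0.43888073 0.23232753 0.15620365]
bar 572 325.02797202797206 212.21153846153845 [0.42797606 0.21679789 0.15262222] 309 342 203 221
plane [-0.09621758  0.02324668  0.15316782] 0.09898600950434484
[[0.3888 0.1343 0.113 ]
 [0.4319 0.3113 0.113 ]
 [0.5586 0.2824 0.104 ]
 [0.5157 0.1013 0.104 ]]
lens [np.float64(0.1821), np.float64(0.1303), np.float64(0.1862), np.float64(0.1314)]
hinge mid [0.53716403 0.19187188 0.104     ] y ang 76.4892321188854
```

```bash
python3 -m inch '[{"offset":[0.3,3,-1.1],"roll":0},{"offset":[0.3,4,-1.1],"roll":0},{"offset":[0,4,0],"roll":0},{"offset":[0,3,0],"roll":0},{"offset":[0,1.5,0],"roll":0},{"offset":[0,0,0],"roll":0},{"offset":[0,0,0],"roll":0}]'
python3 - <<'E'
from h import *
print(plan([.431,.217,.146],np.radians(76.45)))
im,d,c=shot('wrist','w2');shot('scene','s2')
im,d,c=load('s2'); o=im[100:250,160:360]; cv2.imwrite('pics/s2z.png',cv2.resize(o,(800,600),interpolation=cv2.INTER_CUBIC)[:,:,::-1])
E
```

```text
time: 3.22
position: [0.4328, 0.2165, 0.1475]
ee_rot: [0.556, 0.438, -0.436, -0.556]
wrist_force: [0.2, 0.6, 0.6]
finger_gap: 0.998
[array([0.  , 0.15, 0.18]), 'roll', np.float64(-0.002), 'offset after roll', array([0.  , 0.15, 0.18])]
```

View pics/w2.png

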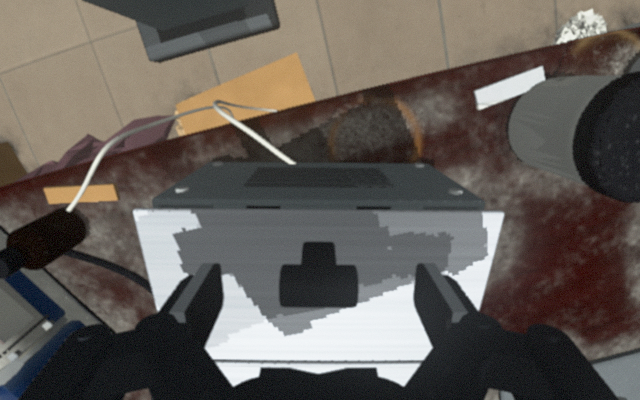

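View pics/s2z.png

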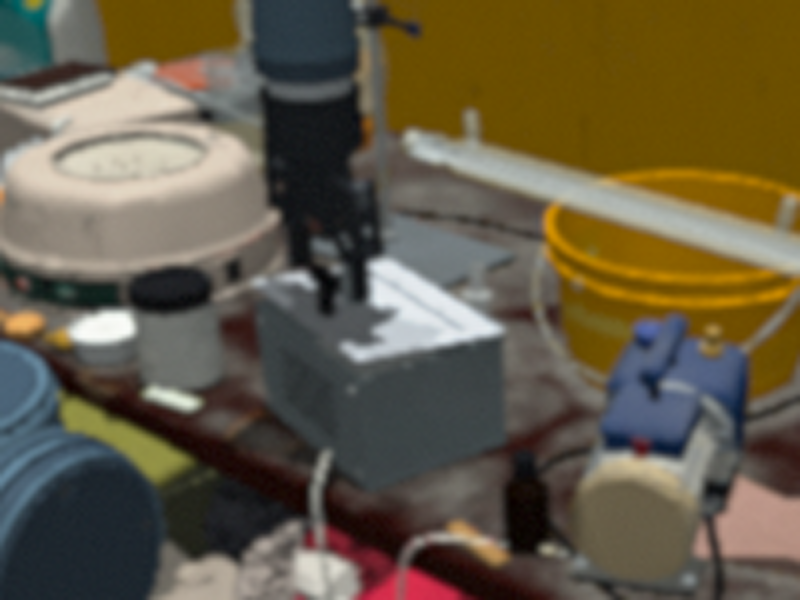

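```bash
python3 - <<'E'
from h import *
im,d,c=load('w2'); st=r.state(); p=np.array(st['position']); print(p)
print('grasp px',proj(c,p-[0,0,.003]),'bar top', proj(c,p-[0,0,.003]+[0,0,.009]))
P=cloud(c,d); m=np.zeros((400,640),bool); m[264:308,278:360]=1; m&=im.max(2)<60
q=P[m]; q=q[q[:,2]>.135]; print(len(q),q.mean(0),np.percentile(q,[2,98],axis=0))
ex=np.array([np.cos(np.radians(-13.55)),np.sin(np.radians(-13.55))]); s=q[:,:2]@ex; print(np.percentile(s,[1,99]), p[:2]@ex)
E
```

```text
[0.43285432 0.21639758 0.14764279]
grasp px [317.96183848 287.12673235] bar top [317.95814855 299.38427995]
3186 [0.42755091 0.2176518  0.15174561] [[0.42007069 0.2031848  0.14320785]
 [0.43702996 0.23233023 0.15533617]]
[0.35935711 0.37362812] 0.37010556243174647
```

```bash
python3 -m inch '[{"offset":[0,0,0.2],"roll":0},{"offset":[0,0,0],"roll":0},{"offset":[0,0,0],"roll":0},{"offset":[0,0,0],"roll":0},{"offset":[0,0,0],"roll":0},{"offset":[0,0,0],"roll":0}]' 0
python3 - <<'E'
from h import *
st=r.state(); print(st['position'],st['finger_gap'],st['wrist_force'])
# arc from th0=.1 in (ex,z), rel hinge
th=np.linspace(.1,1.6,10); x=-.110*np.cos(th)+.034*np.sin(th); z=.110*np.sin(th)+.034*np.cos(th)
print(np.c_[th[1:],-np.diff(z)*100,-np.diff(x)*100].round(2)) # tool y, tool z
E
```

```text
time: 4.08
position: [0.4301, 0.2172, 0.1465]
ee_rot: [-0.556, -0.437, 0.436, 0.556]
wrist_force: [-1.3, 5.2, 1.6]
finger_gap: 0.361
[0.43012918 0.21715904 0.14653586] 0.36071348918683954 [-1.31124809  5.20968658  1.61983049]
[[ 0.27 -1.7  -0.89]
 [ 0.43 -1.53 -1.16]
 [ 0.6  -1.31 -1.4 ]
 [ 0.77 -1.06 -1.6 ]
 [ 0.93 -0.78 -1.75]
 [ 1.1  -0.48 -1.86]
 [ 1.27 -0.17 -1.91]
 [ 1.43  0.15 -1.91]
 [ 1.6   0.47 -1.86]]
```

```bash
python3 -m inch '[{"offset":[0,-0.85,-0.45],"roll":0},{"offset":[0,-0.85,-0.45],"roll":0},{"offset":[0,-1.53,-1.16],"roll":0},{"offset":[0,-1.3,-1.4],"roll":0},{"offset":[0,0,0],"roll":0}]'
python3 - <<'E'
from h import *
st=r.state(); p=st['position']; ex=np.array([np.cos(np.radians(-13.55)),np.sin(np.radians(-13.55))]); 
h=np.array([.43013,.21716,.14654]); print((p-h)[:2]@ex,(p-h)[2],st['wrist_force'],st['finger_gap'])
shot('scene','s3'); im,d,c=load('s3'); o=im[100:250,160:360]; cv2.imwrite('pics/s3z.png',cv2.resize(o,(800,600),interpolation=cv2.INTER_CUBIC)[:,:,::-1])
E
```

```text
time: 4.7
position: [0.4631, 0.2089, 0.1914]
ee_rot: [-0.555, -0.436, 0.437, 0.557]
wrist_force: [-2.0, 4.6, 1.0]
finger_gap: 0.362
0.03403733329611947 0.04482961102297253 [-1.99311533  4.57999147  0.96439274] 0.3616166194040559
```

View pics/s3z.png

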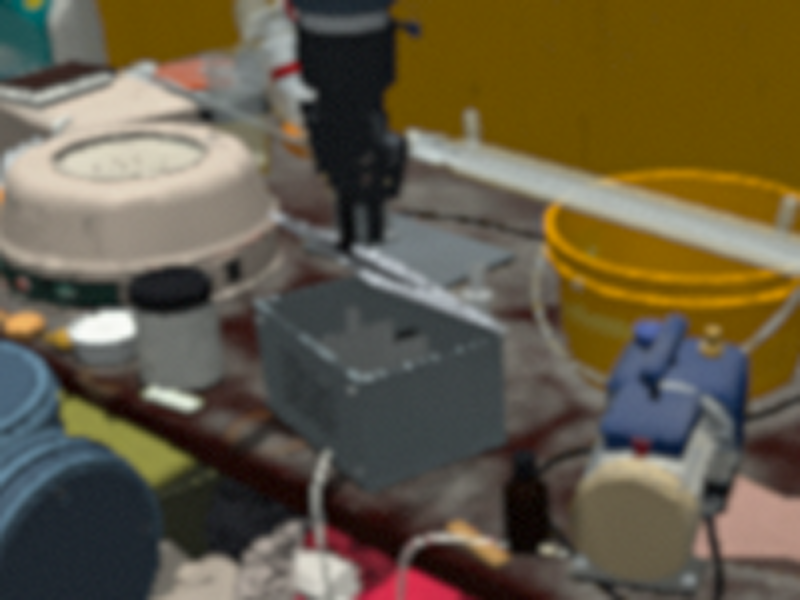

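```bash
python3 -m inch '[{"offset":[0,-1.06,-1.6],"roll":0},{"offset":[0,-0.78,-1.75],"roll":0},{"offset":[0,-0.48,-1.86],"roll":0},{"offset":[0,-0.17,-1.91],"roll":0},{"offset":[0,0.15,-1.91],"roll":0},{"offset":[0,0.5,-1.9],"roll":0},{"offset":[0,0,0],"roll":0},{"offset":[0,0,0],"roll":0}]'
python3 - <<'E'
from h import *
st=r.state(); p=st['position']; ex=np.array([np.cos(np.radians(-13.55)),np.sin(np.radians(-13.55))]); 
h=np.array([.43013,.21716,.14654]); print((p-h)[:2]@ex,(p-h)[2],st['wrist_force'],st['finger_gap'])
shot('scene','s4'); im,d,c=load('s4'); o=im[100:250,160:360]; cv2.imwrite('pics/s4z.png',cv2.resize(o,(800,600),interpolation=cv2.INTER_CUBIC)[:,:,::-1])
E
```

```text
time: 5.75
position: [0.5699, 0.1822, 0.2101]
ee_rot: [0.556, 0.437, -0.437, -0.556]
wrist_force: [0.0, 1.5, 3.5]
finger_gap: 0.36
0.1440470371540383 0.06352266527501615 [0.04750643 1.50374489 3.48899511] 0.35975543543638805
```

View pics/s4z.png

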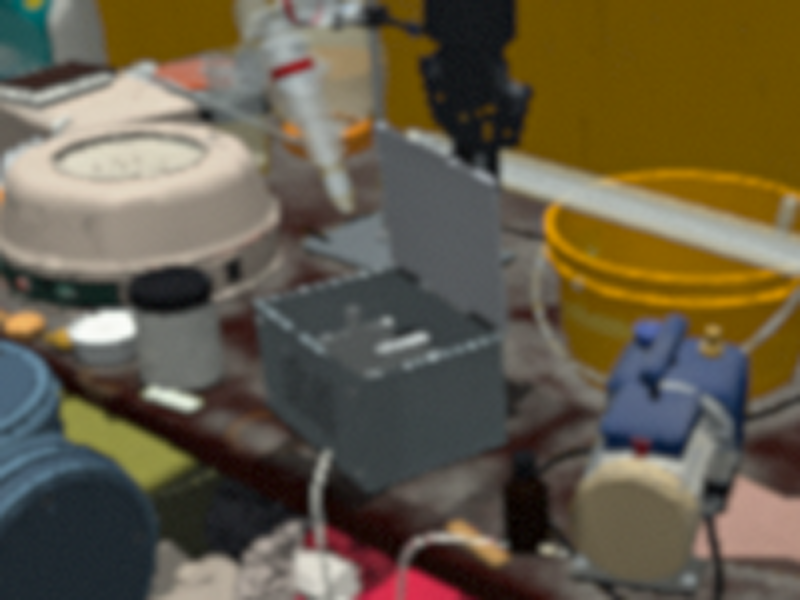

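```bash
python3 -m inch '[{"offset":[0,0,0],"roll":0},{"offset":[0,0,0],"roll":0},{"offset":[0,0,0],"roll":0},{"offset":[0,-2,0],"roll":0},{"offset":[0,-4,0],"roll":0},{"offset":[0,-4,0],"roll":0},{"offset":[0,0,5],"roll":0},{"offset":[0,0,5],"roll":0},{"offset":[0,0,1],"roll":0},{"offset":[0,0,0],"roll":0}]' 0.6
python3 - <<'E'
from h import *
im,d,c=shot('wrist','w5')
for t in('filter_tab','filter_plate','blank_center','filter_mesh','flap'): print(t,cams.search_frame('wrist',t)[:2])
shot('scene','s5'); im,d,c=load('s5'); o=im[100:250,160:360]; cv2.imwrite('pics/s5z.png',cv2.resize(o,(800,600),interpolation=cv2.INTER_CUBIC)[:,:,::-1])
print(cams.search_frame('scene','filter_tab')[:2],cams.search_frame('scene','light')[:2])
E
```

```text
time: 7.05
position: [0.463, 0.2087, 0.3105]
ee_rot: [0.556, 0.438, -0.437, -0.556]
wrist_force: [0.6, 0.6, -0.5]
finger_gap: 0.602
filter_tab [{'box': [284.1, 174.8, 16.6, 70.4], 'p': 0.95}, {'box': [493.0, 85.4, 103.6, 84.3], 'p': 0.34}]
filter_plate [{'box': [284.1, 173.1, 18.1, 66.9], 'p': 0.77}]
blank_center [{'box': [352.0, 173.4, 17.3, 61.4], 'p': 0.82}]
filter_mesh [{'box': [283.1, 173.8, 18.3, 66.8], 'p': 0.67}]
flap [{'box': [317.6, 291.8, 252.5, 100.5], 'p': 0.86}]
[{'box': [260.7, 188.9, 14.0, 10.2], 'p': 0.65}] [{'box': [415.4, 240.2, 52.0, 51.4], 'p': 0.92}, {'box': [455.0, 305.1, 26.3, 21.7], 'p': 0.54}]
```

View pics/w5.png

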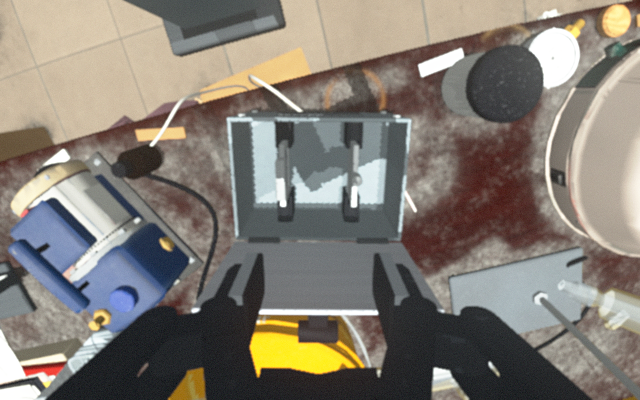

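View pics/s5z.png

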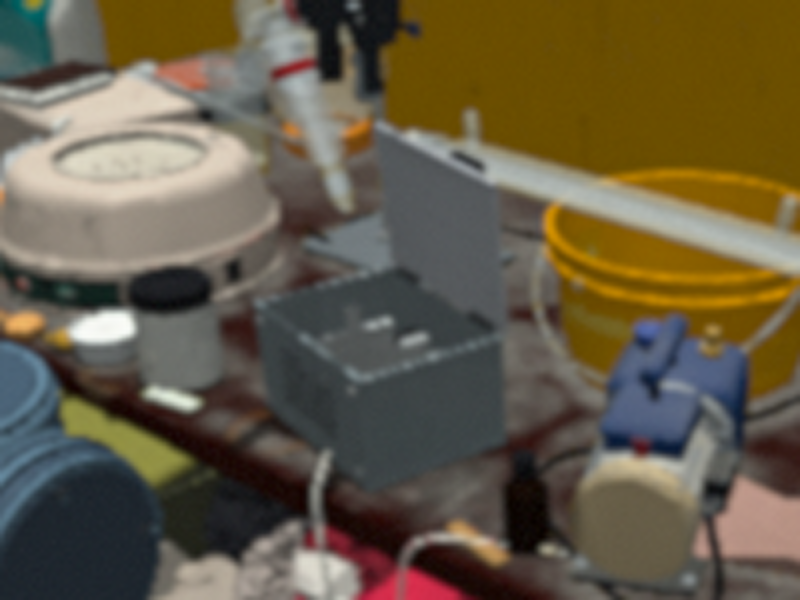

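```bash
python3 - <<'E'
from h import *
im,d,c=load('w5'); P=cloud(c,d)
o=im[105:260,220:420]; cv2.imwrite('pics/w5z.png',cv2.resize(o,(774,600),interpolation=cv2.INTER_CUBIC)[:,:,::-1])
ex=np.array([.9722,-.2343]); ey=np.array([.2343,.9722])
reg=np.zeros((400,640),bool); reg[130:225,268:300]=1
m=reg&(P[...,2]>.078)&(P[...,2]<.105); vs,us=np.nonzero(m); q=P[m]
print('tab',m.sum(),us.min(),us.max(),vs.min(),vs.max(),np.median(q,0),np.percentile(q[:,2],[5,95])); print(np.percentile(q[:,:2]@ex,[1,50,99]),np.percentile(q[:,:2]@ey,[1,50,99]))
rc=cv2.minAreaRect(q[:,:2].astype(np.float32)); print(rc)
reg[:]=0; reg[130:225,335:370]=1
m=reg&(P[...,2]>.078)&(P[...,2]<.105); q=P[m]; print('peg',m.sum(),np.median(q,0),q[:,:2].mean(0)@ex,q[:,:2].mean(0)@ey)
# rim corners at z=.1
cs=np.array([atz(c,u,v,.1) for u,v in((229,118),(410,118),(406,238),(234,238))]); print(cs.round(4),cs.mean(0)[:2]@ex,cs.mean(0)[:2]@ey, cs.mean(0))
im,d,c=load('s5'); P=cloud(c,d); print('scene tab',atz(c,260.7,188.9,.092), P[186:192,256:266,2].round(3)[3])
E
```

```text
tab 461 275 286 157 200 [0.45941281 0.16970869 0.09463882] [0.08318516 0.09614678]
[0.38685848 0.40682562 0.43000563] [0.26686309 0.27278401 0.2769271 ]
((0.4609403610229492, 0.16850198805332184), (0.010296208783984184, 0.04382343962788582), 76.37844848632812)
peg 136 [0.47867533 0.24580344 0.09444209] 0.408228446163628 0.35124657846909424
[[0.3878 0.1375 0.1   ]
 [0.4291 0.3087 0.1   ]
 [0.5542 0.2848 0.1   ]
 [0.5103 0.103  0.1   ]] 0.408404837098674 0.3129040798190835 [0.470332   0.20850164 0.1       ]
scene tab [0.44324659 0.14762247 0.092     ] [0.086 0.085 0.084 0.084 0.082 0.08  0.077 0.078 0.076 0.076]
```

View pics/w5z.png

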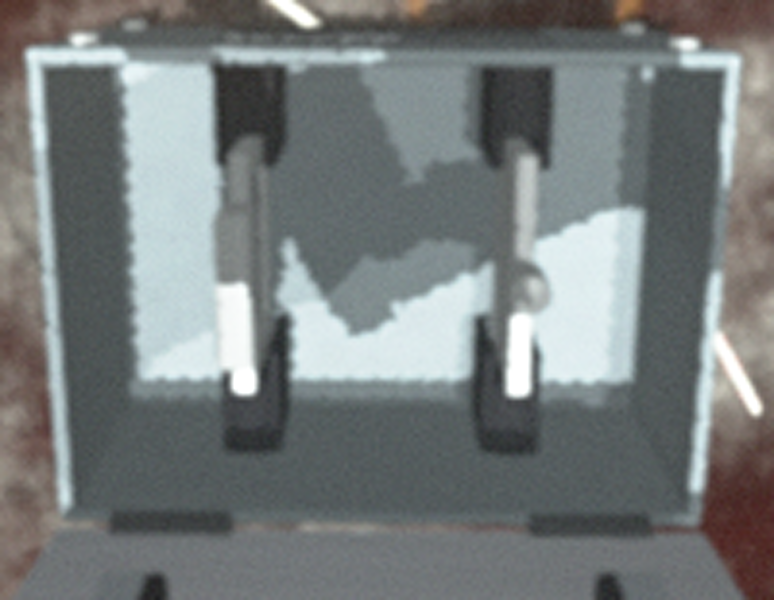

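```bash
python3 -m inch '[{"offset":[-1.9,2,-0.3],"roll":0},{"offset":[-2,4,-0.4],"roll":0},{"offset":[0,4,0],"roll":0},{"offset":[0,4,0],"roll":0},{"offset":[0,0,0],"roll":0},{"offset":[0,0,0],"roll":0}]' 0.4
python3 - <<'E'
from h import *
im,d,c=shot('wrist','w6'); P=cloud(c,d); st=r.state()
ex=np.array([.9722,-.2343]); ey=np.array([.2343,.9722]); p=st['position']
print(p,p[:2]@ex,p[:2]@ey,st['finger_gap'])
b=cams.search_frame('wrist','filter_tab')[0]; print(b)
u,v,w,h=[int(t) for t in b['box']]
m=np.zeros((400,640),bool); m[v-h:v+h,u-w:u+w]=1
m&=(P[...,2]>.082)&(P[...,2]<.105); q=P[m]; e=np.c_[q[:,:2]@ex,q[:,:2]@ey]
print(m.sum(),np.percentile(e,[2,50,98],axis=0),np.percentile(q[:,2],[5,50,95]),cv2.minAreaRect(q[:,:2].astype(np.float32)))
E
```

```text
time: 8.25
position: [0.4616, 0.1691, 0.1713]
ee_rot: [0.556, 0.437, -0.436, -0.556]
wrist_force: [0.4, -0.8, 0.6]
finger_gap: 0.397
[0.46195519 0.1691684  0.1718178 ] 0.40947668273522614 0.2727016178585515 0.40061269070748845
{'box': [319.7, 206.5, 17.4, 101.8], 'p': 0.6}
1795 [[0.34396717 0.26259163]
 [0.40750482 0.27192242]
 [0.47045609 0.28270166]] [0.08470027 0.09477681 0.10111125] ((0.46018287539482117, 0.17009337246418), (0.02405637502670288, 0.1272861510515213), 75.9533920288086)
```

View pics/w6.png

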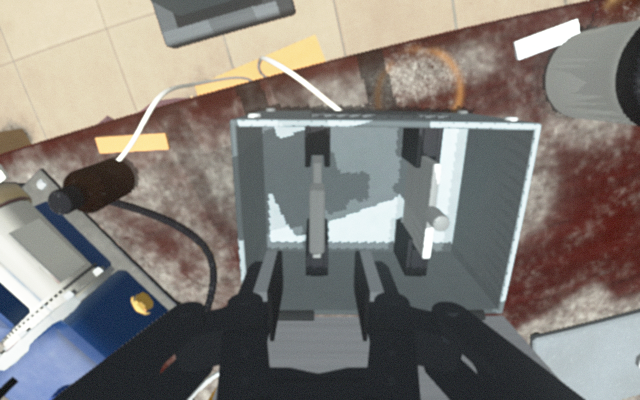

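```bash
python3 -m inch '[{"offset":[0,3,0.1],"roll":0},{"offset":[0,3,0],"roll":0},{"offset":[0,1.4,0],"roll":0},{"offset":[0,1,0],"roll":0},{"offset":[0,0,0],"roll":0},{"offset":[0,0,0],"roll":0}]'
python3 -m inch '[{"offset":[0,0,0],"roll":0},{"offset":[0,0,0],"roll":0},{"offset":[0,0,0],"roll":0},{"offset":[0,0,0],"roll":0},{"offset":[0,0,0],"roll":0},{"offset":[0,0,0],"roll":0}]' 0
```

```text
time: 9.1
position: [0.4603, 0.1693, 0.0868]
ee_rot: [0.556, 0.437, -0.436, -0.556]
wrist_force: [0.0, 0.3, 0.1]
finger_gap: 0.401
time: 9.85
position: [0.4602, 0.1692, 0.0868]
ee_rot: [0.556, 0.437, -0.436, -0.556]
wrist_force: [-1.8, -0.4, 5.7]
finger_gap: 0.105
```

```bash
python3 -m inch '[{"offset":[0,-0.5,0],"roll":0},{"offset":[0,-1.5,0],"roll":0},{"offset":[0,-2,0],"roll":0},{"offset":[0,-3,0],"roll":0},{"offset":[0,-3,0],"roll":0},{"offset":[0,-2,0],"roll":0},{"offset":[0,0,0],"roll":0},{"offset":[0,0,0],"roll":0},{"offset":[0,0,0],"roll":0}]'
python3 - <<'E'
from h import *
shot('wrist','w7');shot('scene','s7'); im,d,c=load('s7'); o=im[100:250,160:360]; cv2.imwrite('pics/s7z.png',cv2.resize(o,(800,600),interpolation=cv2.INTER_CUBIC)[:,:,::-1])
print(r.state()['finger_gap'])
# light from w/ scene picture
P=cloud(c,d)
o=im[200:300,370:470]; cv2.imwrite('pics/s7l.png',cv2.resize(o,(600,600),interpolation=cv2.INTER_CUBIC)[:,:,::-1])
E
```

```text
time: 10.98
position: [0.4589, 0.1691, 0.205]
ee_rot: [-0.556, -0.436, 0.438, 0.556]
wrist_force: [0.4, -1.0, 0.1]
finger_gap: 0.101
0.10776029363666509
```

View pics/s7z.png

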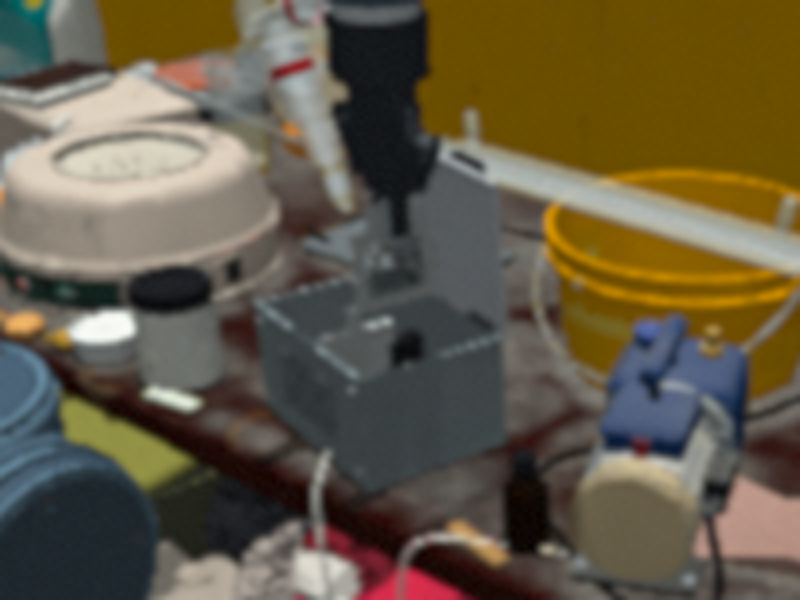

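View pics/s7l.png

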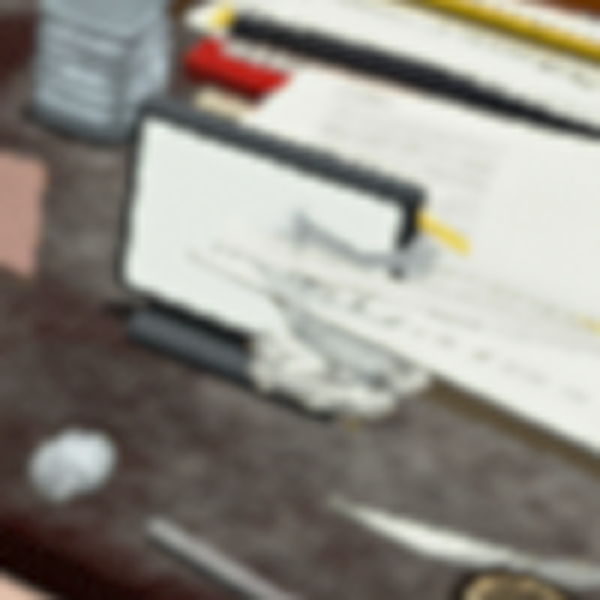

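View pics/w7.png

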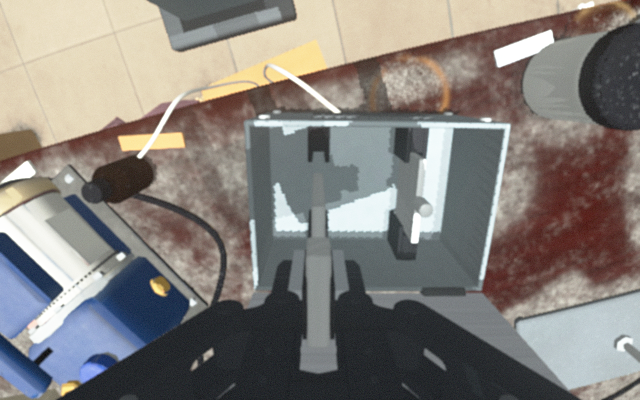

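```bash
python3 - <<'E'
from h import *
im,d,c=load('s7'); P=cloud(c,d)
poly=np.array([(396,224),(418,231),(416,247),(394,242)]); m=np.zeros((400,640),np.uint8); cv2.fillPoly(m,[poly],1)
q=P[m>0]; q=q[q[:,2]<.12]; mu=np.median(q,0); 
# x as function of y (vertical plane assumed): robust
for it in range(3):
    A=np.c_[q[:,1],q[:,2],np.ones(len(q))]; g=np.linalg.lstsq(A,q[:,0],rcond=None)[0]; res=q[:,0]-A@g; q=q[np.abs(res)<2*res.std()+1e-4]
print(len(q),q.mean(0),'x=',g,res.std(), 'yaw deg of normal', np.degrees(np.arctan(-g[0])))
# occluders: in front of screen
for (u,v) in [(393.7,218.7),(391.2,246.7),(415,226),(437,231),(439,238),(425,242),(435,245),(410,258),(422,258),(436,262),(400,253)]:
    print((u,v),P[int(v),int(u)].round(3))
im,d,c=load('top0'); P=cloud(c,d)
# side-edge top of panel in top view
o=im[180:220,370:470];cv2.imwrite('pics/tl.png',cv2.resize(o,(800,320),interpolation=cv2.INTER_CUBIC)[:,:,::-1])
for v in range(188,206,2): print(v,' '.join('%4d'%(1000*P[v,u,2]) for u in range(374,420,3)))
print(P[196,376],P[196,408])
E
```

```text
363 [ 0.51532008 -0.31535385  0.07397431] x= [0.08847983 0.05165279 0.53899392] 0.003037343460601801 yaw deg of normal -5.0563534523012414
(393.7, 218.7) [ 0.517 -0.275  0.111]
(391.2, 246.7) [ 0.518 -0.28   0.022]
(415, 226) [ 0.52  -0.337  0.109]
(437, 231) [ 0.527 -0.393  0.113]
(439, 238) [ 0.529 -0.401  0.094]
(425, 242) [ 0.517 -0.371  0.075]
(435, 245) [ 0.519 -0.397  0.077]
(410, 258) [ 0.519 -0.338  0.007]
(422, 258) [ 0.508 -0.374  0.031]
(436, 262) [ 0.527 -0.406  0.022]
(400, 253) [ 0.52  -0.308  0.009]
188   -1    9   72   75   83   80   79   73   80   76   81   78   74   73   79   77
190   10   11   90   86   77   74   74   96   94   70   75   70   75   79   78   80
192   -6   92   87   92   77   78   85   90   93   81   70   76   73   72   78   82
194   -4  110  111  111  113  113  120  110  117  116  114  111  115   80   82   78
196    3  114  111  113  119  112  111  112  116  112  108  115  113   83   76   88
198   58  113  104  111  107  109  113  111  106  103  112  105   82   74   74   72
200   60   75   74   75   70   77   86   88   86   92   78   85   72   82   74   85
202   29   35   30   38   57   77   78   84   87   72   96   75   80   76   81   80
204    8   11   13   10    5    9   73   77   88   84   74   77   79   79   81   66
[ 0.52518511 -0.27344394  0.10543941] [ 0.52195099 -0.39284684  0.11825338]
```

View pics/tl.png

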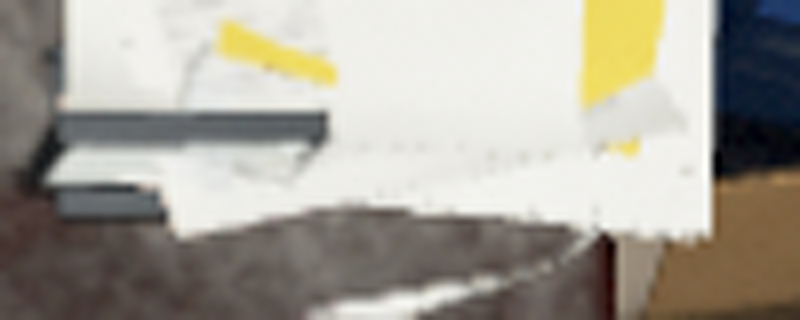

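```bash
python3 - <<'E'
from h import *
im,d,c=load('top0'); P=cloud(c,d)
for u,v in((377.2,194),(377.2,197.8),(411,194),(411,197.8)): print('top',atz(c,u,v,.115).round(4))
im2,d2,c2=load('s7'); 
for u,v in((393.7-1.5,217),(440,231.5)): print('scene',atz(c2,u,v,.115).round(4))
for tag in('top0','s7'):
    im,d,c=load(tag); P=cloud(c,d)
    m=(P[...,0]<.508)&(P[...,0]>.36)&(P[...,1]<-.24)&(P[...,1]>-.44)&(P[...,2]>.02)
    q=P[m]; print(tag,m.sum())
    H=np.zeros((15,20))
    for x,y,z in q: 
        i,j=int((x-.36)/.01),int((-.24-y)/.01); H[i,j]=max(H[i,j],z*1000)
    print('      ',' '.join('%3d'%(-1000*(-.245-.01*j)) for j in range(20)))
    for i in range(15): print('%.3f'%(.365+.01*i),' '.join('%3d'%h for h in H[i]))
E
```

```text
top [ 0.5309 -0.2769  0.115 ]
top [ 0.5162 -0.2763  0.115 ]
top [ 0.5304 -0.4054  0.115 ]
top [ 0.5156 -0.4046  0.115 ]
scene [ 0.5143 -0.274   0.115 ]
scene [ 0.5264 -0.4008  0.115 ]
top0 160
       245 255 265 275 285 295 305 315 325 334 345 355 365 375 385 395 405 415 425 435
0.365   0   0   0   0   0   0   0   0   0   0   0   0   0   0   0   0   0   0   0   0
0.375   0   0   0   0   0   0   0   0   0   0   0   0   0   0   0   0   0   0   0   0
0.385   0   0   0   0   0   0   0   0   0   0   0   0   0   0   0   0   0   0   0   0
0.395   0   0   0   0   0   0   0   0   0   0   0   0   0   0   0   0   0   0   0   0
0.405   0   0   0   0   0   0   0   0   0   0   0   0   0   0   0   0   0   0   0   0
0.415   0   0   0   0   0   0   0   0   0   0   0   0   0   0   0   0   0   0   0   0
0.425   0   0   0   0   0   0   0   0   0   0   0   0   0   0   0   0   0   0   0   0
0.435   0   0   0   0   0   0   0   0   0   0   0   0   0   0   0   0   0   0   0   0
0.445   0   0   0   0   0   0   0   0   0   0   0   0   0   0   0   0   0   0   0   0
0.455   0   0   0   0   0   0   0   0   0   0 
[... 1153 characters left out ...]
   0   0   0
0.435   0   0   0   0   0   0   0   0   0   0   0   0   0   0   0   0   0   0   0   0
0.445   0   0   0   0   0   0   0   0   0   0   0   0   0   0   0   0   0   0   0   0
0.455   0   0   0   0   0   0   0   0   0   0   0   0   0   0   0   0   0   0   0   0
0.465   0   0   0   0   0   0   0   0   0   0   0   0   0   0   0   0   0   0   0   0
0.475   0   0   0   0   0   0   0   0   0  85  83   0   0   0   0   0   0   0   0   0
0.485   0   0   0   0   0   0   0   0   0  81  82  82  82  81  82  80   0   0   0   0
0.495   0   0   0   0   0   0   0   0  81  79  80  93  80  79  86  80  80  80  80  80
0.505   0   0   0   0   0   0   0   0  78  79  88  94  88  92  91  92  77  77  76  77
```

```bash
python3 -m inch '[{"offset":[0,-3,0],"roll":0},{"offset":[0,-3.5,0],"roll":0},{"offset":[0,-3.5,0],"roll":0},{"offset":[0,-2.5,0],"roll":0}]' && python3 -m inch '[{"offset":[-3,0,-0.4],"roll":0},{"offset":[-5,0,-0.8],"roll":0},{"offset":[-5.5,0,-0.8],"roll":0},{"offset":[-5.5,0,-0.8],"roll":0},{"offset":[-5.5,0,-0.8],"roll":0},{"offset":[-5.5,0,-0.8],"roll":0},{"offset":[-5.5,0,-0.8],"roll":0},{"offset":[-5,0,-0.8],"roll":0},{"offset":[-4,0,-0.8],"roll":0},{"offset":[-2,0,-0.4],"roll":0}]' && python3 -m inch '[{"offset":[0,0,0],"roll":0.1},{"offset":[0,0,0],"roll":0.15},{"offset":[0,0,0],"roll":0.16},{"offset":[0,0,0],"roll":0.16},{"offset":[0,0,0],"roll":0.16},{"offset":[0,0,0],"roll":0.16},{"offset":[0,0,0],"roll":0.16},{"offset":[0,0,0],"roll":0.15},{"offset":[0,0,0],"roll":0.13},{"offset":[0,0,0],"roll":0}]'
python3 -m inch '[{"offset":[0,0,0],"roll":0},{"offset":[0,0,0],"roll":0}]'
python3 - <<'E'
from h import *
shot('wrist','w8');shot('scene','s8');st=r.state();print(st['joints'],st['finger_gap'],R.from_quat(st['ee_rot']).as_matrix().round(3))
print(cams.search_frame('wrist','light')[:2],cams.search_frame('wrist','filter_plate')[:1])
E
```

```text
time: 11.58
position: [0.4598, 0.1692, 0.3321]
ee_rot: [0.556, 0.437, -0.437, -0.556]
wrist_force: [0.4, 0.5, -0.6]
finger_gap: 0.104
time: 12.82
position: [0.4191, -0.3016, 0.3301]
ee_rot: [-0.556, -0.436, 0.436, 0.557]
wrist_force: [-0.5, 0.3, -1.9]
finger_gap: 0.108
time: 14.08
position: [0.4197, -0.2989, 0.3308]
ee_rot: [-0.707, -0.001, 0.002, 0.707]
wrist_force: [0.4, 0.3, -0.9]
finger_gap: 0.106
time: 14.32
position: [0.4196, -0.2995, 0.331]
ee_rot: [-0.707, -0.001, 0.001, 0.707]
wrist_force: [0.6, -0.1, -0.3]
finger_gap: 0.111
[-8.36699990e-01  1.54418545e-01  1.47854917e+00  2.79408695e-05
  1.50869136e+00 -8.39589134e-01] 0.10689752878125937 [[ 1.    -0.    -0.003]
 [ 0.003  0.     1.   ]
 [-0.    -1.     0.   ]]
[{'box': [411.7, 198.8, 69.6, 124.0], 'p': 0.72}] []
```

View pics/w8.png

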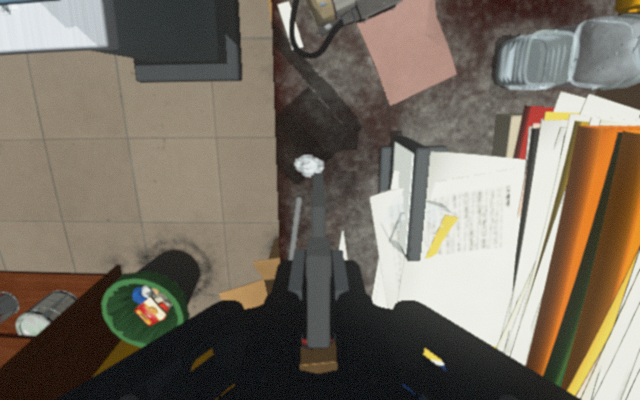

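View pics/s8.png

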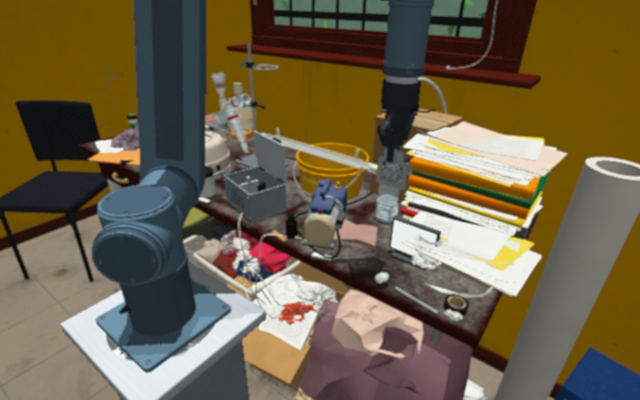

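```bash
python3 - <<'E'
from h import *
im,d,c=load('w8'); P=cloud(c,d)
o=im[120:280,350:470]; cv2.imwrite('pics/w8z.png',cv2.resize(o,(450,600),interpolation=cv2.INTER_CUBIC)[:,:,::-1])
m=np.zeros((400,640),bool); m[135:270,385:440]=1
m&=(P[...,2]>.108)&(P[...,2]<.122); q=P[m]; print(m.sum(),q[:,2].mean(),cv2.minAreaRect(q[:,:2].astype(np.float32)))
L=[];Rr=[]
for v in range(150,255,3):
    us=np.nonzero((im[v,400:435].max(1)<110))[0]+400
    if len(us)>3: L.append(atz(c,us.min()-.5,v,.115)[:2]); Rr.append(atz(c,us.max()+.5,v,.115)[:2])
for A in(L,Rr):
    A=np.array(A); k=np.polyfit(A[:,1],A[:,0],1); res=A[:,0]-np.polyval(k,A[:,1]); g=np.abs(res)<.003; k=np.polyfit(A[g,1],A[g,0],1); print(k,np.polyval(k,-.34),g.sum(),len(g))
E
```

```text
1956 0.11504674957424509 ((0.5264600515365601, -0.3363548219203949), (0.017990563064813614, 0.13003405928611755), 0.7540464997291565)
[-0.01822898  0.51242154] 0.5186193872992034 34 35
[-0.00257793  0.53156101] 0.5324375079210509 31 35
```

View pics/w8z.png

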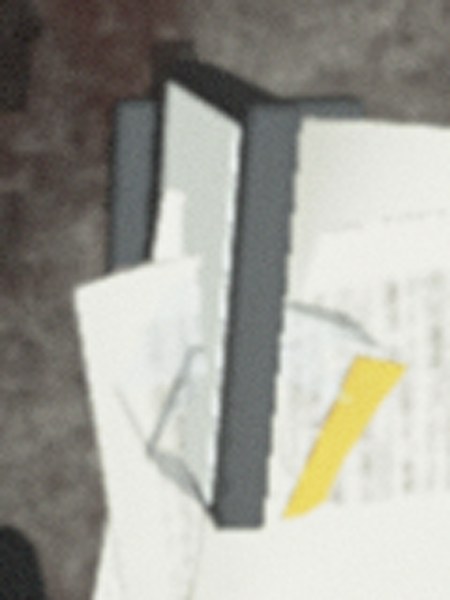

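```bash
python3 -m inch '[{"offset":[0.5,1.5,-1.9],"roll":0},{"offset":[0.5,3.5,-1.95],"roll":0},{"offset":[0,4,0],"roll":0},{"offset":[0,3.5,0],"roll":0},{"offset":[0,2.5,0],"roll":0},{"offset":[0,0,0],"roll":0},{"offset":[0,0,0],"roll":0}]'
python3 - <<'E'
from h import *
im,d,c=load('w8'); P=cloud(c,d); print('sheet tip',atz(c,370,197,.08),P[197,368:378].round(3).tolist())
st=r.state();print(st['position'],st['finger_gap'])
im,d,c=shot('wrist','w9');im,d,c=shot('scene','s9')
o=im[180:280,350:470]; cv2.imwrite('pics/s9z.png',cv2.resize(o,(720,600),interpolation=cv2.INTER_CUBIC)[:,:,::-1])
for t in('filter_plate','filter_tab','filter_mesh'): print(t,cams.search_frame('scene',t)[:1])
E
```

```text
time: 15.4
position: [0.43, -0.339, 0.1815]
ee_rot: [0.707, 0.001, -0.0, -0.707]
wrist_force: [0.1, -0.2, -0.7]
finger_gap: 0.107
sheet tip [ 0.48035573 -0.33582076  0.08      ] [[0.49, -0.36, 0.001], [0.478, -0.334, 0.085], [0.48, -0.334, 0.084], [0.481, -0.335, 0.084], [0.482, -0.334, 0.085], [0.483, -0.334, 0.084], [0.484, -0.335, 0.084], [0.486, -0.335, 0.084], [0.487, -0.335, 0.083], [0.488, -0.335, 0.083]]
[ 0.42997232 -0.33902477  0.18149318] 0.1066964726782487
filter_plate [{'box': [402.7, 231.2, 28.6, 34.6], 'p': 0.79}]
filter_tab [{'box': [402.7, 231.6, 32.4, 34.1], 'p': 0.87}]
filter_mesh [{'box': [404.1, 231.9, 30.5, 32.5], 'p': 0.65}]
```

View pics/s9z.png

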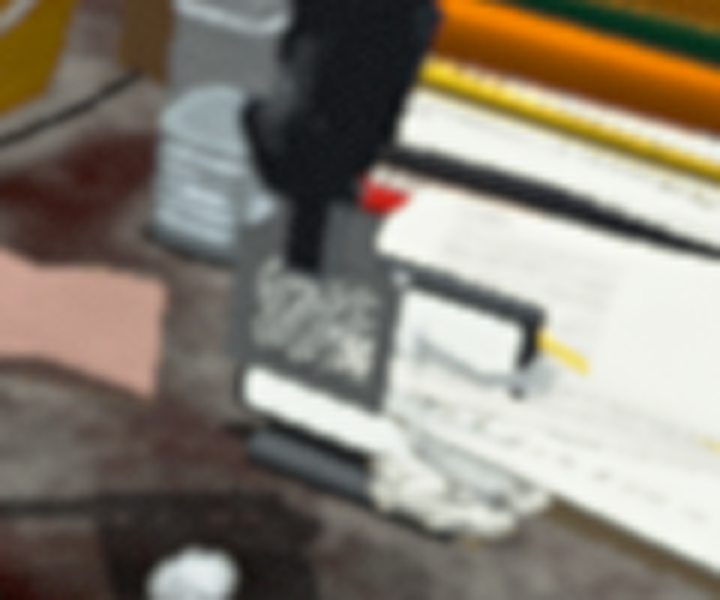

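View pics/w9.png

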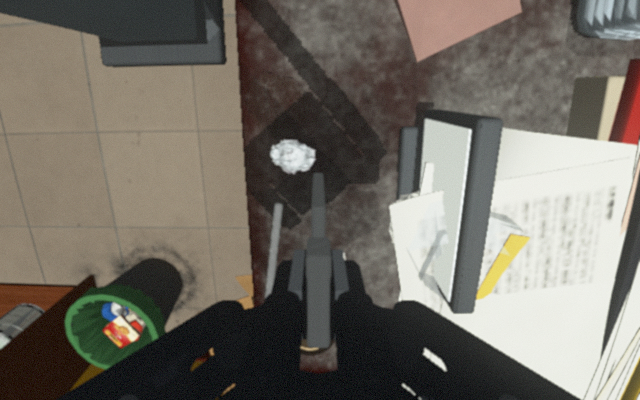

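```bash
cat > pl.py <<'E'
from h import *
import sys
def meas(tag,x):
    im,d,c=load(tag); P=cloud(c,d); st=r.state()
    v,u=np.mgrid[0:400,0:640]
    m=(np.abs(P[...,0]-x)<.012)&(P[...,1]>-.41)&(P[...,1]<-.27)&(P[...,2]>.02)&(P[...,2]<st['position'][2]-.02)
    k,l,s,_=cv2.connectedComponentsWithStats(m.astype(np.uint8)); i=1+s[1:,4].argmax(); q=P[l==i]
    print(len(q),'mean',q.mean(0).round(4),'y',np.percentile(q[:,1],[2,98]).round(4),'z',np.percentile(q[:,2],[2,98]).round(4))
    A=np.c_[q[:,1:],np.ones(len(q))]; g=np.linalg.lstsq(A,q[:,0],rcond=None)[0]; print('x=ay+bz+c',g.round(3))
    print('tcp',st['position'].round(4))
meas(sys.argv[1],float(sys.argv[2]))
E
python3 pl.py s9 .43; python3 - <<'E'
from h import *
im,d,c=load('w9'); P=cloud(c,d)
m=np.zeros((400,640),bool); m[100:315,440:505]=1; m&=(P[...,2]>.109)&(P[...,2]<.121); q=P[m]; print(cv2.minAreaRect(q[:,:2].astype(np.float32)))
im,d,c=load('s9')
# plate corners projected on x=.4285 plane via ray
for n,(a,b) in dict(ul=(240,208),ll=(232,388),lr=(385,413),ur=(397,240)).items():
    u,v=a/6+350,b/6+180; x,y=slopes(c,u,v); D=c['T'][:3,:3]@np.array([x,y,1]); o=c['T'][:3,3]; print(n,(o+D*(.427-o[0])/D[0]).round(4))
E
```

```text
440 mean [ 0.4268 -0.3416  0.1311] y [-0.3748 -0.3068] z [0.1059 0.1607]
x=ay+bz+c [-0.004  0.005  0.425]
tcp [ 0.43   -0.3386  0.1821]
((0.5262625217437744, -0.3364867568016052), (0.017655743286013603, 0.12962712347507477), 1.1180024147033691)
ul [ 0.427  -0.3065  0.1747]
ll [ 0.427  -0.3128  0.0912]
lr [ 0.427  -0.3779  0.1081]
ur [ 0.427  -0.3714  0.1849]
```

```bash
python3 -m inch '[{"offset":[0,1.5,0.2],"roll":0},{"offset":[0,2,0],"roll":0},{"offset":[0,2,0],"roll":0},{"offset":[0,1,0],"roll":0},{"offset":[0.5,0,0],"roll":0},{"offset":[1.2,0,0],"roll":0},{"offset":[1,0,0],"roll":0},{"offset":[0,0,0],"roll":0},{"offset":[0,0,0],"roll":0},{"offset":[0,0,0],"roll":0}]'
python3 - <<'E'
from h import *
im,d,c=shot('wrist','w10');im,d,c=shot('scene','s10')
o=im[180:280,350:470]; cv2.imwrite('pics/s10z.png',cv2.resize(o,(720,600),interpolation=cv2.INTER_CUBIC)[:,:,::-1])
st=r.state(); print(st['wrist_force'],st['finger_gap'],st['joint_velocities'].round(4))
im,d,c=load('w10'); P=cloud(c,d)
m=np.zeros((400,640),bool); m[60:340,400:560]=1; m&=(P[...,2]>.109)&(P[...,2]<.121)&(P[...,0]>.505)&(P[...,0]<.545); q=P[m]; print(cv2.minAreaRect(q[:,:2].astype(np.float32)))
E
python3 pl.py s10 .456
```

```text
time: 16.9
position: [0.4564, -0.336, 0.1161]
ee_rot: [-0.707, -0.001, 0.001, 0.707]
wrist_force: [-0.7, -0.4, -0.6]
finger_gap: 0.107
[ 0.6948602   0.13878364 -0.87524   ] 0.10719629352846857 [ 0.0012  0.0002  0.0004  0.0003 -0.0015  0.0008]
((0.52623051404953, -0.3170819878578186), (0.017808958888053894, 0.09106160700321198), 0.921257734298706)
389 mean [ 0.4528 -0.3388  0.0644] y [-0.3718 -0.3034] z [0.0401 0.0948]
x=ay+bz+c [-0.001  0.003  0.452]
tcp [ 0.4564 -0.3361  0.1161]
```

View pics/s10z.png

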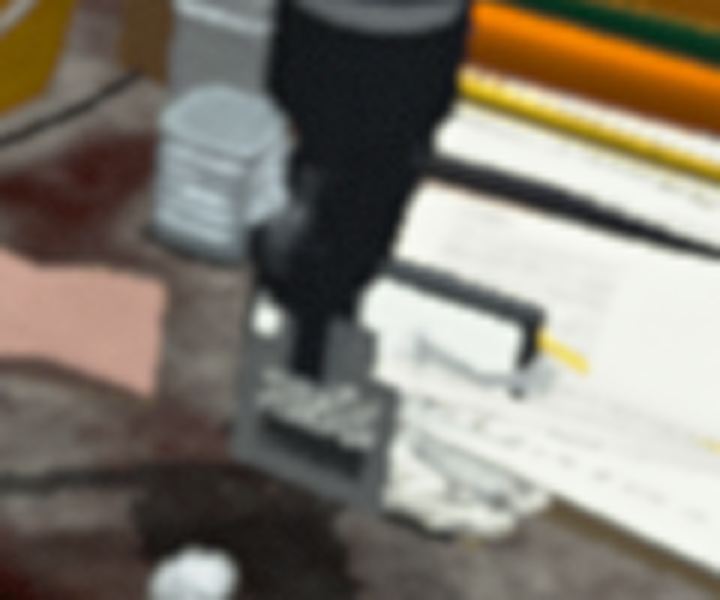

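View pics/w10.png

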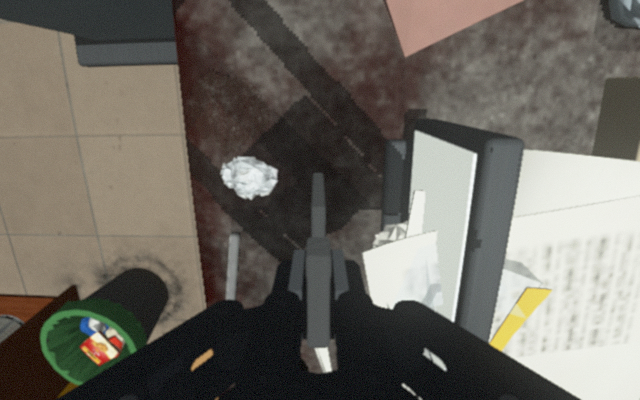

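View pics/s10.png

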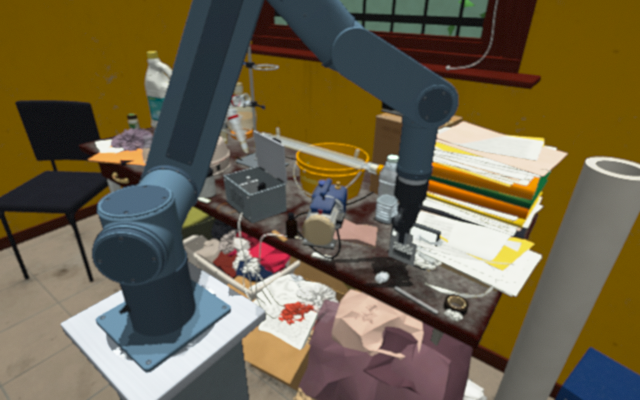

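```bash
python3 -c "
from bench import finish_job,r
print(finish_job()); print(r.state()['position'],r.state()['finger_gap'])"
```

```text
the job is handed in; nothing more can be done
None
the job is handed in; nothing more can be done
```

I lifted the flap by its handle and left it standing upright, then drew the filter plate straight up out of its slot. I carried it to the light screen and handed the job in at about 17 s with the gripper still holding it there. The hand-in reports no verdict, so these are my own last checks:

- **Plate position:** the mesh centre is about 61 mm in front of the white face, just over the 5 to 6 cm asked for. It is within about 3 mm of centre sideways and about 6 mm above centre.
- **Why slightly high and back:** a loose paper sheet sticks out in front of the screen at about 8 cm height. I held the plate there so the fingers would clear it.
- **Plate attitude:** it is upright and parallel to the screen to within about 1°. The grip opening was steady at about 9 mm on the 10 mm tab.
- **Contact:** the wrist force was about 1 N, close to its no-load reading. I saw no sign of the plate touching anything.
- **Rest of the scene:** the last scene picture shows the flap open and the blank plate in its slot. I did not measure the jar, dropper bottle or tape again afterwards, but the arm passed well clear of them.

The views disagreed slightly:

- **Screen centre sideways:** the estimates from the three cameras differed by about 4 mm.
- **Screen angle:** the scene camera's angle for the screen was off by about 5°. I used the wrist camera's reading, which the top camera agreed with to about 1°.

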